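# Close the gel caster's gate one hole and hold its plunger home

## Robot

A 6-joint arm with a two-finger parallel gripper is mounted at the origin on the work surface. World frame = base frame: x ahead of the robot, y to its left, z up, the work surface at z = 0. Lengths are in mm, angles in rad, forces in N, time in s.
With the tool pointing down it reaches from about 375 to 900 mm from the base axis. Payload 3.1 kg.
Tool frame: the origin (TCP) lies between the finger pads; the fingertips stand 11 mm ahead of it and the grasp point (between the pads) lies 8 mm behind it; z points along the fingers, y is the line along which they close (so a half turn about z gives the same grasp; the last joint's range is limited). The gripper opens to 85 mm and grips with 20 to 120 N. Pads are 22 mm wide; open, the fingers measure 114 mm over their backs; the gripper's body (76 mm by 85 mm) begins 54 mm behind the grasp point. The pads swing forward as they close: fully open they stand 13 mm farther back than shut.
Start: joints at [1.141, 0.527, 1.433, -0, 1.181, -0.178], TCP at [155.072, 605.433, 242.31] pointing down, gripper open.
Joint ranges: [-3.08, 3.08], [-0.75, 2.2], [0.22, 2.44], [-1.43, 4.57], [0, 2.65], [-2.85, 2.85]. Speed limits (rad/s): [2.79, 2.79, 3.14, 3.14, 3.14, 3.14].

## Interface

Orientations are given as a 3x3 rotation matrix whose columns are the frame's x, y, z axes.
In Python, from bench import manip, read_camera, workorder gives the robot as it stands.
- The arm moves only by the shell command python3 -m creep 'ROWS' [FORCE]. ROWS is JSON, one flat list of numbers, 7 for each row, row after row: the turn, a rotation vector about the tool's x, y, z in rad, then the shift along the tool's x, y, z in m, then the opening, from 0 (shut) to 1 (fully open). In form: [rx, ry, rz, x, y, z, gripper, rx, ry, rz, x, y, z, gripper, ...]. A call has 1 to 20 rows; each row shifts and turns the commanded pose from where the row before left it, along the tool's axes as they then stand; what a row does not reach is not made up. A row lasts 1/12 s, in which the tool goes at most 41.7 mm and 7.16 degrees, less where a joint would pass 70% of its speed; a pose out of reach is approached as far as the arm can. A call is refused whole if a number of a shift passes 0.0417 or a number of a turn 0.125, either way. A call with a gripper value outside its range is refused whole. The fingers move at their own pace and stop on an object; FORCE is the grip in N (left out, the last holds). Time passes only in rows, so rows that do not move let the fingers close. It gives the time, the measured TCP pose, the force, the opening and the grip force at its end, in the units of the state.
- manip.state(): the state, without advancing time (a new reading comes with each control period).
- read_camera(name): name is "side" or "top"; returns a dict with "frame" (400x640x3 uint8, blue, green, red), "vfov" (degrees; the focal length in pixels is half the picture's height over the tangent of half this angle, whatever the lens; pixels are square), "cx", "cy" (the principal point, pixels), "extrinsics" (4x4, takes a point from camera to world coordinates). Camera axes: x right, y up, looking along -z (the intrinsics and any distortion apply to the point x, -y, -z); pixel columns grow to the right and rows downward; lengths in mm; the calibration is good to about 2 mm. A picture is of the moment at which its call begins. There is no depth.
- workorder.sign_off(): hands the job in; it is judged then, once.
The state is a dict: "clock": time; "joint_positions": joint angles; "joint_velocities": joint speeds; "joint_efforts": joint torques, N m; "tcp_pos": TCP position; "eef_rot": TCP orientation; "force": force on the tool from outside, world axes, zero at the start; "wrist_torque": the same for the moment, N m; "finger_gap": opening from 0.0 (shut) to 1.0 (fully open); "grip_force": force on a finger pad.
Only numpy, scipy, OpenCV 4.12 (cv2) and the standard library are available. Lean on these libraries where they do the work, as an engineer would, in place of code of your own. Each camera call takes 0.05 s, during which the arm holds its last target. There are 200 camera calls.

## Task

A gel tray stands loose on its casting stand. Pull up the spring plunger on the sliding gate, slide the gate one hole towards the tray so that it closes the tray up against the fixed end wall, and let the pin go fully home in that next hole. Finish still holding the plunger's knob with the pin down, so that I can tighten the clamp screw; keep the tray flat on the deck and leave the combs and the bottle alone.

Things in the scene. Friction and masses are not known exactly. Their poses are not given: they have to be found in the camera images.
- caster: Gel casting stand, fixed on the bench: white slab 170 x 330 mm on levelling feet, deck 22 mm above the bench. Origin: on the bench under the slab's middle; z up, y along its long side. An aluminium rail (24 mm wide, top 36 mm above the bench) runs along y at x = +62 mm, with 10 mm index holes every 30 mm.
- gate (a joint): Travel of the sliding gate along the rail, m: 0 at the start, pin in a hole; it grows towards the fixed end wall (the caster's -y); 0.030 is the next hole. About 1.5 N of friction; free to slide only with the pin out. An aluminium carriage (42 x 40 mm, top 60 mm above the bench) carries the clear gate plate (top 61 mm above the bench) across the deck, and a black clamp screw on its outer side.
- plunger (a joint): Lift of the spring plunger, m: 0 = pin fully home in a hole, 0.014 = upper stop. The 8 mm round-nosed pin goes 10 mm deep, so it is clear of the rail above 0.010; the spring pushes it down with 6.4 N at 0 and 12 N at the upper stop. Let down between holes, the pin rides on the rail at about 0.010 until it drops into a hole.
- knob: Black fluted knob on top of the plunger: upright cylinder 28 mm in diameter, 24 mm high. Origin: centre of its underside, 81 mm above the bench with the pin home, 21 mm above the carriage's top (below it only a steel sleeve 17 mm thick, with a 24 mm nut at its foot). It lifts with the plunger and slides with the gate.
- next_hole (a point): Mouth of the next index hole on the rail's top: where the pin must end up. Fixed on the stand.
- gate_pin (a point): Point on the pin's axis at the height of the rail's top; slides with the gate but does not lift with the plunger.
- tray: Clear acrylic gel tray, loose on the deck, 100 mm wide (x), 150 mm long (y), walls 28 mm high, both ends open, about 140 g. Origin: centre of its underside. It stands 4 to 25 mm short of the end wall, perhaps slightly askew; the closing gate pushes it up to the wall. With the gate at the next hole the space for it is 150.5 mm.
- comb_1: Black gel comb lying on the bench, 32 x 112 x 10 mm, not to be moved.
- comb_2: The second such comb, not to be moved.
- bottle: Glass bottle with a blue cap, 60 mm wide, 105 mm high, standing on the bench, not to be moved.
- end_wall (a point): Middle of the gasket face of the clear fixed end wall (130 mm wide, top 62 mm above the bench) at the caster's -y end, on the deck.
Not all that is in view belongs to the job. There is more than one size of the tray; the one meant has the size given above.

How it is judged (in metres and radians):
On the way, in this order (a step that is already met when the one before it is completed fails the run):
1. the plunger is pulled up clear of its hole, the gate not yet moved (value of joint plunger above 0.009 m and value of joint gate below 0.005 m), for 0.05 s.
2. the gate stands at the next hole and the pin has gone home in it (value of joint gate between 0.0275 and 0.0325 m and value of joint plunger below 0.002 m), for 0.2 s.
At the end, for the whole second after the job is handed in: The gate stands at the next hole (30 mm on, within 2.5 mm), the pin is home (within 2 mm), the fingers still hold or press the knob with more than 2 N, and the tray is flat on the deck, closed up square (within 0.03 rad) between end wall and gate (within 3 mm) (all of step 2 and contact force between the fingers and knob above 2 N and y of tray in the frame of caster below -0.047 m and z of tray in the frame of caster below 0.025 m and angle between tray's own z axis and vertical below 0.03 rad and angle between the y axis of tray and the y axis of caster, either way round below 0.03 rad); the arm keeps its last pose, push and grip.
It fails at once if a comb or the bottle was disturbed (distance of any of comb_1, comb_2, bottle from where it was at the start of the episode above 0.02 m).
It fails at once if the tray was lifted or tipped (angle between tray's own z axis and vertical above 0.15 rad or z of tray in the frame of caster above 0.035 m).
It also fails if it takes over 32 s, if anything falls off the work surface, if the arm or the gripper's body presses on something with over 40 N, if the wrist force passes 120 N, or if a joint passes its speed limit or range.

## Working session

There is one attempt and no reset: what is moved stays moved. The work goes in short steps, Python scripts to look and compute and a shell command to move; the robot and the scene stay as the last step left them, time stands still between calls to the robot, and variables do not carry over. Pictures are saved under pics/ and viewed, at most 10 in all, crops included, and the job is handed in when it is done.

```bash
ls; mkdir -p pics; python3 - <<'E'
from bench import manip, read_camera
import cv2,numpy as np
s=manip.state();print(s['clock'],s['tcp_pos'],s['eef_rot'],s['finger_gap'],s['force'])
for n in('side','top'):
    c=read_camera(n);cv2.imwrite(f'pics/{n}0.png',c['frame']);print(n,{k:v for k,v in c.items() if k!='frame'})
E
```

```text
pics
0.0 [154.78459264 604.82724053 241.33254079] [[-9.68714650e-01  2.48175659e-01 -8.77412323e-04]
 [ 2.48176939e-01  9.68712761e-01 -1.94780414e-03]
 [ 3.66562936e-04 -2.10461991e-03 -9.99997718e-01]] 1.0028915440275654 [-0.78555286  0.30765945  0.23657005]
side {'vfov': 47.931634799322666, 'cx': 316.35366783604996, 'cy': 200.2530961245735, 'extrinsics': array([[ 8.26895017e-01,  4.39439906e-01, -3.50909104e-01,
         3.74559595e+01],
       [-5.62219704e-01,  6.32246763e-01, -5.33078827e-01,
        -6.61112854e+02],
       [-1.23949647e-02,  6.38088238e-01,  7.69863472e-01,
         1.05804104e+03],
       [ 0.00000000e+00,  0.00000000e+00,  0.00000000e+00,
         1.00000000e+00]])}
top {'vfov': 42.0397684364757, 'cx': 331.2857161482804, 'cy': 204.20499035517818, 'extrinsics': array([[-1.46331058e-02,  9.89868447e-01, -1.41231478e-01,
         2.96729155e+02],
       [-9.99822383e-01, -1.61632158e-02, -9.69295657e-03,
         1.88192683e+01],
       [-1.18775067e-02,  1.41064555e-01,  9.89929147e-01,
         1.27105852e+03],
       [ 0.00000000e+00,  0.00000000e+00,  0.00000000e+00,
         1.00000000e+00]])}
```

View pics/top0.png

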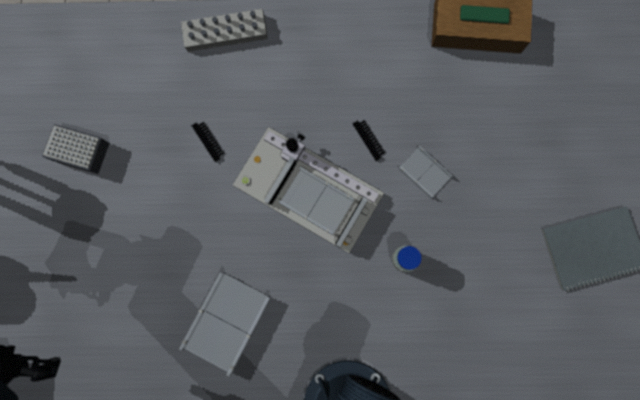

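View pics/side0.png

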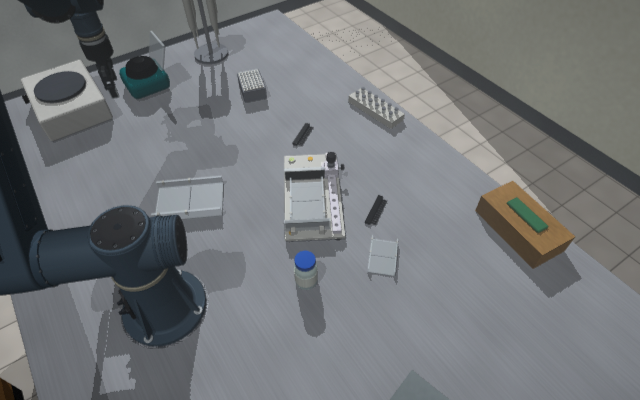

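The top view shows the stand at (310,190), with the gate carriage at about (292,148). Things that could be taken for the knob:
- Top (292,145), side (331,158): the large black disc on the carriage, which I take to be the knob.
- Top (301,137), side (343,167): the smaller clamp screw on the outer side.
- Top (257,159) and (247,181): coloured levelling parts.
- Blue bottle cap: top (408,258).

Next I check the choice in a close crop.

```bash
cat >h.py <<'E'
import numpy as np,cv2
from bench import read_camera,manip
def f(c): return 200/np.tan(np.radians(c['vfov']/2))
def ray(c,u,v):
    E=c['extrinsics'];d=E[:3,:3]@np.array([(u-c['cx'])/f(c),-(v-c['cy'])/f(c),-1]);return E[:3,3],d/np.linalg.norm(d)
def atz(c,u,v,z):
    o,d=ray(c,u,v);return o+d*(z-o[2])/d[2]
def proj(c,p):
    E=c['extrinsics'];q=E[:3,:3].T@(np.asarray(p,float)-E[:3,3]);return np.array([c['cx']+f(c)*q[0]/-q[2],c['cy']+f(c)*q[1]/q[2]])
def crop(c,u0,v0,w,h,s,name):
    cv2.imwrite(name,cv2.resize(c['frame'][v0:v0+h,u0:u0+w],None,fx=s,fy=s,interpolation=cv2.INTER_CUBIC))
E
python3 - <<'E'
from h import *
t=read_camera('top');s=read_camera('side')
a=cv2.resize(t['frame'][115:265,225:395],None,fx=4,fy=4,interpolation=3)[:600]
cv2.imwrite('pics/topc.png',a)
crop(s,270,135,100,115,5,'pics/sidec.png')
E
```

```text
(no output)
```

View pics/topc.png

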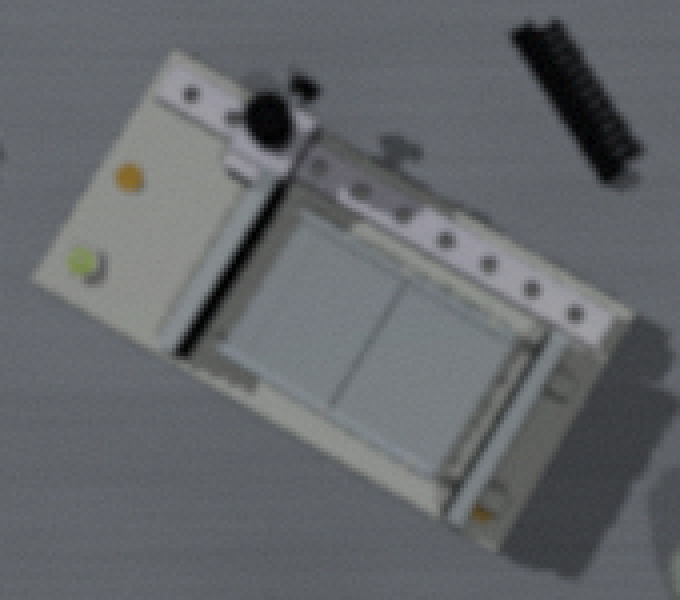

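View pics/sidec.png

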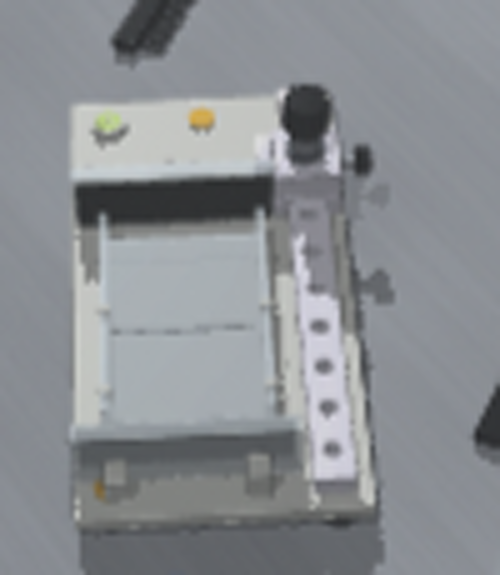

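The crops confirm it. The black cylinder on the sleeve (top crop (268,119), side crop (306,108)) is the knob. The small one at top crop (304,87) is the clamp screw. The rail holes run from top crop (319,165) to (576,313).

```bash
python3 - <<'E'
from h import *
t=read_camera('top');s=read_camera('side')
T=lambda x,y:((x+.5)/4-.5+225,(y+.5)/4-.5+115)
S=lambda x,y:((x+.5)/5-.5+270,(y+.5)/5-.5+135)
ht=np.array([atz(t,*T(*p),36) for p in[(191,93),(319,165),(361,190),(404,214),(447,240),(489,263),(532,288),(576,313)]])
hs=np.array([atz(s,*S(*p),36) for p in[(308,214),(313,250),(316,288),(319,326),(324,366),(328,407),(333,449)]])
print(ht.round(1),np.linalg.norm(np.diff(ht,axis=0),axis=1));print(hs.round(1),np.linalg.norm(np.diff(hs,axis=0),axis=1))
for h in(ht,hs):
    d=h[-1]-h[1];d/=np.linalg.norm(d);print('dir',d,np.degrees(np.arctan2(d[1],d[0])))
print('knob top cam',atz(t,*T(268,119),105),'side',atz(s,*S(307,102),105))
C=[atz(t,*T(*p),22) for p in[(175,50),(33,278),(500,550),(632,310)]];print(np.round(C,1))
for i in range(4):print(np.linalg.norm(C[i]-C[(i+1)%4]))
# triangulate knob centre mid
o1,d1=ray(t,*T(268,119));o2,d2=ray(s,*S(306,104))
A=np.c_[d1,-d2];k=np.linalg.lstsq(A,o2-o1,rcond=None)[0];print(o1+k[0]*d1,o2+k[1]*d2)
print(manip.state()['clock'])
E
```

```text
[[639.1 172.5  36. ]
 [592.7  94.6  36. ]
 [576.7  69.2  36. ]
 [561.4  43.3  36. ]
 [544.9  17.6  36. ]
 [530.4  -7.5  36. ]
 [514.6 -33.1  36. ]
 [499.  -59.2  36. ]] [90.71902497 29.97808405 30.06740867 30.58044502 29.00863476 30.02800353
 30.42797322]
[[592.2  96.1  36. ]
 [577.5  70.2  36. ]
 [561.3  44.4  36. ]
 [545.6  19.3  36. ]
 [530.4  -7.   36. ]
 [514.7 -32.7  36. ]
 [499.5 -58.6  36. ]] [29.76866198 30.45647351 29.6021767  30.34477238 30.15424888 30.01892017]
dir [-0.52031313 -0.85397556  0.        ] -121.35325776158261
dir [-0.51803527 -0.85535926  0.        ] -121.20055329613805
knob top cam [603.74453678 119.53240062 105.        ] side [607.08204102 119.5361904  105.        ]
[[670.6 184.2  22. ]
 [528.4 270.7  22. ]
 [358.5 -11.1  22. ]
 [502.5 -94.1  22. ]]
166.4060104573704
329.14088528761283
166.2709662355447
325.12860914277746
[603.93647002 119.59536228 104.27102877] [605.79321368 118.75066874 104.68694026]
0.3
```

```bash
python3 -m creep '[0,0,0.0985,0,0,0,0.8, 0,0,0.0985,0,0,0,0.8, 0,0,0.0985,0,0,0,0.8, 0,0,0,-0.0375,-0.0106,0.0036,0.8, 0,0,0,-0.0375,-0.0106,0.0036,0.8, 0,0,0,-0.0375,-0.0106,0.0036,0.8, 0,0,0,-0.0375,-0.0106,0.0036,0.8, 0,0,0,-0.0375,-0.0106,0.0036,0.8, 0,0,0,-0.0375,-0.0106,0.0036,0.8, 0,0,0,-0.0375,-0.0106,0.0036,0.8, 0,0,0,-0.0375,-0.0106,0.0036,0.8, 0,0,0,-0.0375,-0.0106,0.0036,0.8, 0,0,0,-0.0375,-0.0106,0.0036,0.8, 0,0,0,-0.0375,-0.0106,0.0036,0.8, 0,0,0,-0.0375,-0.0106,0.0036,0.8, 0,0,0,-0.0375,-0.0106,0.0036,0.8, 0,0,0,-0.0375,-0.0106,0.0036,0.8, 0,0,0,-0.0375,-0.0106,0.0036,0.8, 0,0,0,-0.0375,-0.0106,0.0036,0.8, 0,0,0,-0.0375,-0.0106,0.0036,0.8]' 60
cat >d.py <<'E'
import sys
from h import *
s=manip.state();R=np.array(s['eef_rot']);g=np.array([float(a) for a in sys.argv[1:4]])
print('t',s['clock'],'tcp',np.round(s['tcp_pos'],1),'y-angle',np.degrees(np.arctan2(R[1,1],R[0,1])),'z',R[:,2].round(3),'gap',s['finger_gap'],'F',np.round(s['force'],1),'grip',s['grip_force'])
print('delta tool mm',(R.T@(g-s['tcp_pos'])).round(1))
E
python3 d.py 606.5 120.3 86
```

```text
clock: 1.97
tcp_pos: [607.3, 118.6, 181.0]
eef_rot: [[-0.854, 0.52, 0.0], [0.52, 0.854, 0.0], [0.0, 0.0, -1.0]]
force: [-0.0, 0.3, -0.4]
finger_gap: 0.8
grip_force: 0.0
t 1.9667 tcp [607.3 118.6 181. ] y-angle 58.67687538967709 z [ 0.  0. -1.] gap 0.7998704516639059 F [-0.   0.3 -0.4] grip 0.0
delta tool mm [ 1.6  1.1 95. ]
```

```bash
python3 -m creep '[0,0,0,0.0008,0.0006,0.02,0.8, 0,0,0,0.0008,0.0005,0.02,0.8, 0,0,0,0,0,0.02,0.8, 0,0,0,0,0,0.015,0.8, 0,0,0,0,0,0.01,0.8, 0,0,0,0,0,0.01,0.8, 0,0,0,0,0,0,0.8]'
python3 d.py 606.5 120.3 86
python3 - <<'E'
from h import *
crop(read_camera('side'),270,90,120,120,5,'pics/s2.png')
E
```

```text
clock: 2.55
tcp_pos: [604.3, 122.0, 84.3]
eef_rot: [[-0.854, 0.519, -0.003], [0.519, 0.854, -0.0], [0.003, -0.002, -1.0]]
force: [1.0, 0.7, -0.1]
finger_gap: 0.8
grip_force: 0.0
t 2.55 tcp [604.3 122.   84.3] y-angle 58.703743513842774 z [-0.003 -0.    -1.   ] gap 0.8004532837808074 F [ 1.   0.7 -0.1] grip 0.0
delta tool mm [-2.8 -0.4 -1.7]
```

View pics/s2.png

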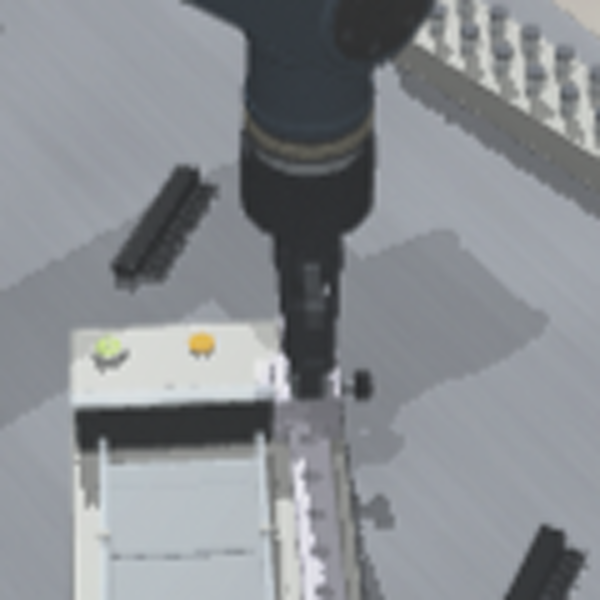

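The picture shows the fingers straddling the knob over the carriage (crop (310,330)), clear of the clamp screw at (360,383). I centre across the pads, then close.

```bash
python3 -m creep '[0,0,0,-0.0025,-0.0004,0,0.8, 0,0,0,0,0,0,0.5, 0,0,0,0,0,0,0.4, 0,0,0,0,0,0,0.2, 0,0,0,0,0,0,0.2, 0,0,0,0,0,0,0.1, 0,0,0,0,0,0,0.1, 0,0,0,0,0,0,0.1]' 40
python3 d.py 606.5 120.3 86
```

```text
clock: 3.27
tcp_pos: [607.8, 120.4, 87.1]
eef_rot: [[-0.854, 0.519, 0.001], [0.519, 0.854, -0.0], [-0.001, 0.001, -1.0]]
force: [-0.7, 0.0, 5.0]
finger_gap: 0.314
grip_force: 39.5
t 3.2667 tcp [607.8 120.4  87.1] y-angle 58.703415631050106 z [ 0.001 -0.    -1.   ] gap 0.3137155203667909 F [-0.7  0.   5. ] grip 39.52122688293457
delta tool mm [ 1.1 -0.8  1.1]
```

```bash
python3 -m creep '[0,0,0,0,0,-0.002,0.1, 0,0,0,0,0,-0.003,0.1, 0,0,0,0,0,-0.003,0.1, 0,0,0,0,0,-0.003,0.1, 0,0,0,0,0,-0.002,0.1, 0,0,0,0,0,0,0.1, 0,0,0,0,0,0,0.1]' 60
python3 d.py 606.5 120.3 86
```

```text
clock: 3.85
tcp_pos: [607.4, 120.2, 98.7]
eef_rot: [[-0.854, 0.52, 0.0], [0.52, 0.854, -0.0], [-0.0, -0.0, -1.0]]
force: [4.7, 0.2, -10.3]
finger_gap: 0.307
grip_force: 59.6
t 3.85 tcp [607.4 120.2  98.7] y-angle 58.6995672681842 z [ 0. -0. -1.] gap 0.3071948249210421 F [  4.7   0.2 -10.3] grip 59.63574528694153
delta tool mm [ 0.8 -0.4 12.7]
```

```bash
python3 -m creep '[0,0,0,0,0,-0.001,0.1, 0,0,0,0,0,0,0.1, 0,0,0,0,0,0,0.1]' 
python3 -m creep '[0,0,0,0,-0.001,0,0.1, 0,0,0,0,-0.002,0,0.1, 0,0,0,0,-0.002,0,0.1, 0,0,0,0,-0.003,0,0.1, 0,0,0,0,-0.003,0,0.1, 0,0,0,0,0,0,0.1]' 
python3 d.py 591.8 94.6 86
```

```text
clock: 4.1
tcp_pos: [607.4, 120.2, 99.9]
eef_rot: [[-0.854, 0.52, 0.0], [0.52, 0.854, -0.0], [-0.0, -0.0, -1.0]]
force: [4.2, -0.9, -12.8]
finger_gap: 0.311
grip_force: 59.6
clock: 4.6
tcp_pos: [601.3, 110.3, 100.1]
eef_rot: [[-0.854, 0.52, -0.0], [0.52, 0.854, -0.001], [-0.0, -0.001, -1.0]]
force: [4.1, -1.8, -12.9]
finger_gap: 0.314
grip_force: 59.7
t 4.6 tcp [601.3 110.3 100.1] y-angle 58.69124872653493 z [-0.    -0.001 -1.   ] gap 0.3141762565648914 F [  4.1  -1.8 -12.9] grip 59.68576490879059
delta tool mm [ -0.  -18.4  14.1]
```

```bash
python3 -m creep '[0,0,0,0,-0.002,0,0.1, 0,0,0,0,-0.003,0,0.1, 0,0,0,0,-0.003,0,0.1, 0,0,0,0,-0.003,0,0.1, 0,0,0,0,-0.003,0,0.1, 0,0,0,0,-0.002,0,0.1, 0,0,0,0,-0.0015,0,0.1, 0,0,0,0,0,0,0.1, 0,0,0,0,0,0,0.1]' 
python3 d.py 591.8 94.6 86
python3 - <<'E'
from h import *
a=cv2.resize(read_camera('top')['frame'][115:265,225:395],None,fx=4,fy=4,interpolation=3)
cv2.imwrite('pics/t3.png',a)
E
```

```text
clock: 5.35
tcp_pos: [592.6, 95.8, 100.3]
eef_rot: [[-0.854, 0.52, 0.0], [0.52, 0.854, -0.0], [-0.0, -0.0, -1.0]]
force: [4.3, -2.4, -11.7]
finger_gap: 0.309
grip_force: 59.7
t 5.35 tcp [592.6  95.8 100.3] y-angle 58.69993373735436 z [ 0. -0. -1.] gap 0.3088081970921889 F [  4.3  -2.4 -11.7] grip 59.74955141544342
delta tool mm [ 0.  -1.4 14.3]
```

View pics/t3.png

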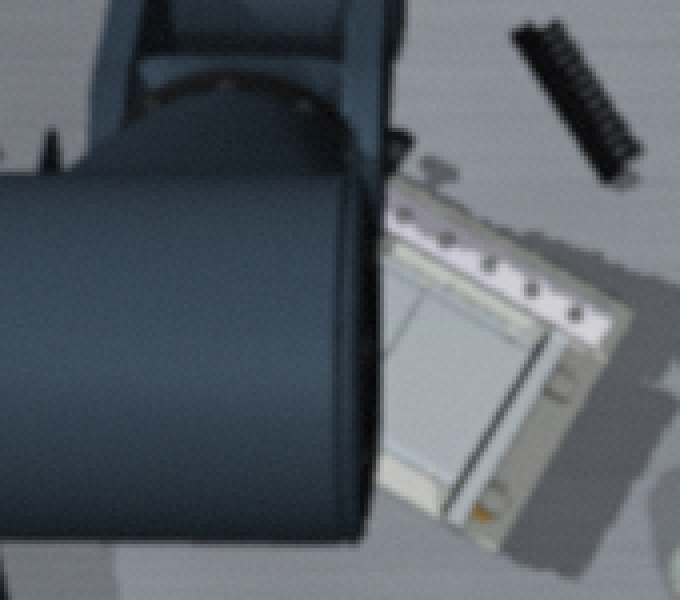

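The tray has been pushed on and now lies almost against the end wall (tray edge at crop (530,350)). I finish the last 1.4 mm of slide and start lowering.

```bash
python3 -m creep '[0,0,0,0,-0.0008,0,0.1, 0,0,0,0,-0.0006,0,0.1, 0,0,0,0,0,0.002,0.1, 0,0,0,0,0,0.002,0.1, 0,0,0,0,0,0.002,0.1, 0,0,0,0,0,0.002,0.1, 0,0,0,0,0,0,0.1, 0,0,0,0,0,0,0.1]' 
python3 d.py 591.8 94.6 86
```

```text
clock: 6.07
tcp_pos: [592.1, 94.9, 92.2]
eef_rot: [[-0.854, 0.52, 0.001], [0.52, 0.854, 0.0], [-0.001, 0.0, -1.0]]
force: [5.6, 0.6, -8.8]
finger_gap: 0.312
grip_force: 59.9
t 6.0667 tcp [592.1  94.9  92.2] y-angle 58.69428625677581 z [ 0.001  0.    -1.   ] gap 0.31180411402425423 F [ 5.6  0.6 -8.8] grip 59.899442195892334
delta tool mm [ 0.1 -0.4  6.2]
```

The force is still the spring's (about 9 N), so the pin is inside the hole. I carry on down.

```bash
python3 -m creep '[0,0,0,0,0,0.002,0.1, 0,0,0,0,0,0.002,0.1, 0,0,0,0,0,0.0015,0.1, 0,0,0,0,0,0.001,0.1, 0,0,0,0,0,0,0.1, 0,0,0,0,0,0,0.1, 0,0,0,0,0,0,0.1, 0,0,0,0,0,0,0.1]' 
python3 d.py 591.8 94.6 86
```

```text
clock: 6.73
tcp_pos: [592.2, 94.9, 87.1]
eef_rot: [[-0.855, 0.519, 0.002], [0.519, 0.855, -0.0], [-0.001, 0.001, -1.0]]
force: [1.9, -0.7, 6.5]
finger_gap: 0.311
grip_force: 61.6
t 6.7333 tcp [592.2  94.9  87.1] y-angle 58.7077369897545 z [ 0.002 -0.    -1.   ] gap 0.3109622244048146 F [ 1.9 -0.7  6.5] grip 61.59003138542175
delta tool mm [ 0.2 -0.5  1.1]
```

The pin is bottomed at the same height as at the start, with 6.5 N holding it down. Now I check the tray.

```bash
python3 -m creep '[0,0,0,0,0,0,0.1, 0,0,0,0,0,0,0.1, 0,0,0,0,0,0,0.1]' ; python3 - <<'E'
from h import *
crop(read_camera('side'),270,135,100,115,5,'pics/s4.png')
E
```

```text
clock: 6.98
tcp_pos: [592.3, 94.9, 87.2]
eef_rot: [[-0.855, 0.519, 0.002], [0.519, 0.855, -0.0], [-0.001, 0.001, -1.0]]
force: [2.3, -0.6, 6.4]
finger_gap: 0.305
grip_force: 61.6
```

View pics/s4.png

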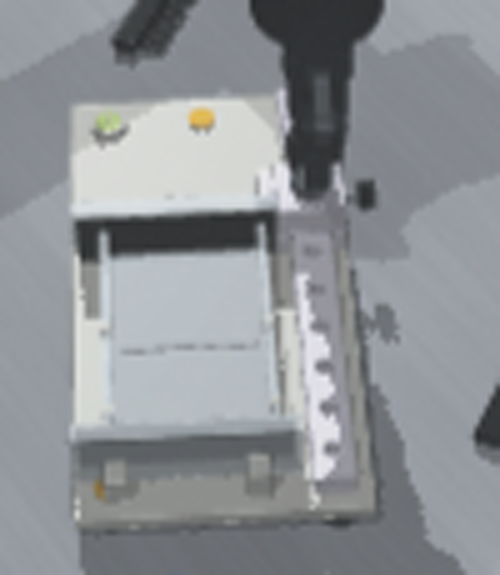

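The gate has moved on one hole (plate edge at crop (180,210)). The tray lies flat and square between gate and wall, its mid-line at (190,349), and the combs are unmoved. I hand the job in.

```bash
python3 -c "
from bench import workorder
print(workorder.sign_off())"
```

```text
the job is handed in; nothing more can be done
None
```

The job is handed in, with no verdict shown: the gate is one hole on with the pin home, the tray looks flat and square against the end wall, the combs and bottle were not touched, and the gripper is still holding the knob at about 60 N.

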